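# Switch the dust extraction over to the bench hood

## Robot

A 6-joint arm with a two-finger parallel gripper is mounted at the origin on the work surface. World frame = base frame: x ahead of the robot, y to its left, z up, the work surface at z = 0. Lengths are in m, angles in rad, forces in N, time in s.
With the tool pointing down it reaches from about 0.325 to 0.775 m from the base axis. Payload 5.5 kg.
Tool frame: the origin (TCP) lies at the very end of the fingers, on their centre line; the grasp point (between the pads) lies 19 mm behind it (pinch_z is the distance from the TCP to the grasp point, in m); x points along the fingers, y is the direction in which the jaws open and shut, and the axes are right-handed (so a half turn about x gives the same grasp; the last joint's range is limited). The gripper opens to 88 mm and grips with 3 to 60 N. Pads are 20 mm wide; open, the fingers measure 115 mm over their backs; the gripper's body (75 mm by 178 mm) begins 61 mm behind the grasp point.
Start: joints at [-1.183, 0.091, 1.231, -0, 1.82, -0.057], TCP at [0.258, -0.542, 0.223] pointing down, gripper open.
Joint ranges: [-2.87, 2.87], [-0.86, 2.18], [0.17, 2.46], [-1.51, 4.65], [0.06, 2.69], [-2.65, 2.65]. Speed limits (rad/s): [2.57, 2.57, 3.01, 3.14, 3.14, 3.14].

## Interface

Orientations are given as a unit quaternion [w, x, y, z].
In Python, from cell import observe, capture, close_job, pinch_z gives the robot as it stands.
- The arm moves only by the tool play_rows, never from a script. Its argument "motion" is a list of rows, each a list of 3 entries, a list of its own where there are three numbers: the shift along the tool's x, y, z in m, then the turn, a rotation vector about the tool's x, y, z in degrees, then the closure, from -1 (fully open) to 1 (shut). In form: [[[x, y, z], [wx, wy, wz], jaw], ...]. A call has 1 to 12 rows; each row shifts and turns the pose as measured when the row begins, along the tool's axes as they then stand; what a row does not reach is not made up. A row lasts 1/10 s, in which the tool goes at most 50 mm and 8.59 degrees, less where a joint would pass 70% of its speed; a pose out of reach is approached as far as the arm can. A call is refused whole if a number of a shift passes 0.05 or a number of a turn 8.59, either way. A call with a gripper value outside its range is refused whole. The fingers move at their own pace and stop on an object; "newtons" is the grip in N (left out, the last holds). Time passes only in rows, so rows that do not move let the fingers close. It gives the time, the measured TCP pose, the force and the opening at its end, in the units of the state.
- observe(): the state, without advancing time (a new reading comes with each control period).
- capture(name): name is "scene" or "top"; returns a dict with "frame" (400x640x3 uint8, blue, green, red), "fx", "fy", "cx", "cy" (pixels), "rvec" (rotation vector, rad) and "tvec" (3), from world to camera coordinates, as OpenCV has them. Camera axes: x right, y down, z forward; pixel columns grow to the right and rows downward; lengths in m; the calibration is good to about 2 mm. A picture is of the moment at which its call begins. There is no depth.
- close_job(): hands the job in, once; it reports no verdict.
The state is a dict: "clock": time; "joint_positions": joint angles; "joint_vel": joint speeds; "tau": joint torques, N m; "tool_pos": TCP position; "eef_rot": TCP orientation; "force": force on the tool from outside, world axes, zero at the start; "torque": the same for the moment, N m; "gripper_width": finger opening in m.
Only numpy, scipy, OpenCV 4.12 (cv2) and the standard library are available. Lean on these libraries where they do the work, as an engineer would, in place of code of your own. Each camera call takes 0.05 s, during which the arm holds its last target.

## Task

The dust collector is drawing through the round hose port and is wanted at the wide bench hood. With the fingertips, push the slide of the hood's blast gate fully open first, and only then push the slide of the round port's gate fully shut, so that the collector is never choked with both gates shut. Push the slides gently, without clamping them in the gripper, and leave the jar, tape measure, glue bottle and screwdriver where they are.

Things in the scene. Friction and masses are not known exactly. Their poses are not given: they have to be found in the camera images.
- main_duct: fixed main duct, 100 mm across and 740 mm long, axis level and 85 mm above the bench; the two branches leave it at right angles towards the robot, 400 mm apart. Origin on the bench under its middle; y runs along the duct, +x points away from the robot (turned up to 0.12 rad). Its top is 139 mm above the bench
- hood_branch: fixed duct branch ending in the wide bench hood, a grey rectangular flared mouth 190 mm wide, 85 to 145 mm from the gate on the robot's side (-x), top 141 mm above the bench. Origin on the bench under its blast gate's centre; +x level along the duct to the main duct, +y along the slide, z up. Gate body black, 28 (x) by 100 (y) by 100 mm, top 135 mm above the bench; duct 65 mm across, axis 85 mm above the bench
- port_branch: fixed duct branch ending in the round hose port, a black stepped adapter 74 to 49 mm across, 74 to 149 mm from the gate on the robot's side (-x). Origin on the bench under its blast gate's centre; +x level along the duct to the main duct, +y along the slide, z up. Gate body black, 28 (x) by 100 (y) by 100 mm, top 135 mm above the bench; duct 65 mm across, axis 85 mm above the bench
- hood_slide (a joint): steel plate of the hood's gate, sliding along +y of its branch. 0 = shut: the half with a 64 mm round hole projects on the -y side. 0.075 = open: the plain half projects on the +y side. Stops at both ends; stays where left (friction about 3 N). Plate 215 mm long, 80 mm tall (45 to 125 mm above the bench), a bent tab across each end: 40 mm wide, 80 tall, 5 thick
- port_slide (a joint): steel plate of the round port's gate, sliding along +y of its branch. 0 = shut: the half with a 64 mm round hole projects on the -y side. 0.075 = open: the plain half projects on the +y side. Stops at both ends; stays where left (friction about 3 N). Plate 215 mm long, 80 mm tall (45 to 125 mm above the bench), a bent tab across each end: 40 mm wide, 80 tall, 5 thick
- hood_slide_holed_end (a point): centre of the outer face of the tab at the holed end (-y end) of the hood's slide, 85 mm above the bench, 147.5 mm from the gate's centre when shut and 72.5 mm when open; moves with the slide. Its axes are those of the branch. Pushing this face towards +y of the branch opens the gate
- hood_slide_plain_end (a point): centre of the outer face of the tab at the plain end (+y end) of the hood's slide, 85 mm above the bench, 72.5 mm from the gate's centre when shut and 147.5 mm when open; moves with the slide. Its axes are those of the branch. Pushing this face towards -y of the branch shuts the gate
- port_slide_holed_end (a point): centre of the outer face of the tab at the holed end (-y end) of the round port's slide, 85 mm above the bench, 147.5 mm from the gate's centre when shut and 72.5 mm when open; moves with the slide. Its axes are those of the branch. Pushing this face towards +y of the branch opens the gate
- port_slide_plain_end (a point): centre of the outer face of the tab at the plain end (+y end) of the round port's slide, 85 mm above the bench, 72.5 mm from the gate's centre when shut and 147.5 mm when open; moves with the slide. Its axes are those of the branch. Pushing this face towards -y of the branch shuts the gate
- screw_jar: glass jar of screws with a steel lid, 64 mm across, 80 mm tall, standing between the two branches near the main duct; origin at the centre of its underside; not to be disturbed
- tape_measure: yellow tape measure standing on edge, 78 by 38 mm, 59 mm tall, on the robot's side between the two branches; origin at the centre of its underside; not to be disturbed
- glue_bottle: white glue bottle with a red nozzle, 62 mm across, 177 mm tall, standing out to the robot's left, nearer the robot than the gates; origin at the centre of its underside; not to be disturbed
- screwdriver: screwdriver about 200 mm long lying out to the robot's right, nearer the robot than the gates; origin at the middle of its length, on the bench; not to be disturbed

How it is judged:
On the way, in this order (a step that is already met when the one before it is completed fails the run):
1. the hood's gate is fully open (within 4 mm of its stop) (value of joint hood_slide above 0.071 m), for 0.2 s.
2. then the round port's gate is fully shut (within 4 mm), the hood's still open (value of joint port_slide below 0.004 m and value of joint hood_slide above 0.071 m), for 0.2 s.
At the end, for the whole second after the job is handed in: The hood's slide is fully open and the round port's slide fully shut, each within 4 mm of its stop and at rest; the jar, tape measure, glue bottle and screwdriver are within 20 mm of where they stood (all of step 2 and velocity of joint hood_slide between -0.01 and 0.01 m/s and velocity of joint port_slide between -0.01 and 0.01 m/s and distance of each of screw_jar, tape_measure, glue_bottle, screwdriver from where it was at the start of the episode below 0.02 m); the robot touches nothing.
It fails at once if the round port's gate pushed towards shut (less than 45 mm open) before the hood's gate is open (less than 60 mm open) (value of joint hood_slide below 0.06 m and value of joint port_slide below 0.045 m).
It fails at once if a slide or gate clamped or rammed (more than 40 N from the fingers) (contact force between the fingers and hood_branch above 40 N or contact force between the fingers and port_branch above 40 N).
It fails at once if a bystander shifted, lifted or knocked over (moved more than 20 mm) (distance of any of screw_jar, tape_measure, glue_bottle, screwdriver from where it was at the start of the episode above 0.02 m).
It also fails if it takes over 59 s, if anything falls off the work surface, if the arm or the gripper's body presses on something with over 40 N, if the wrist force passes 120 N, or if a joint passes its speed limit or range.

## Working session

There is one attempt and no reset: what is moved stays moved. The work goes in short steps, Python scripts to look and compute and a tool call to move; the robot and the scene stay as the last step left them, time stands still between calls to the robot, and variables do not carry over. Pictures are saved under pics/ and viewed, and the job is handed in when it is done.

Besides the shell and the picture viewer there is one more tool, called after "Emit:" by a JSON object that holds its "api" and its "payload". play_rows: Moves the arm, as the interface text tells. Its arguments: {"type":"object","properties":{"motion":{"type":"array","items":{"type":"array"}},"newtons":{"type":"number"}},"required":["motion"]}

```bash
mkdir -p pics; ls
python3 - <<'E'
from cell import observe, capture, pinch_z
import cv2,pickle
print(observe(),pinch_z)
for n in("scene","top"):
    c=capture(n); cv2.imwrite(f"pics/{n}0.png",c["frame"]); pickle.dump(c,open(f"{n}0.pkl","wb"))
    print({k:v for k,v in c.items() if k!="frame"})
E
```

```text
pics
{'clock': 0.0, 'joint_positions': array([-1.18269205e+00,  9.18679260e-02,  1.23186822e+00, -9.43005226e-09,
        1.81978727e+00, -5.66917491e-02]), 'joint_vel': array([ 0.00031314,  0.00077623, -0.00133853,  0.00063004, -0.00114804,
       -0.00052621]), 'tau': array([ 2.60984787e-03, -4.46444857e+01, -4.06443214e+01,  6.98821130e-02,
        2.93679780e-02, -1.58421149e-04]), 'tool_pos': array([ 0.25805747, -0.54134951,  0.22151142]), 'eef_rot': array([-0.15529263, -0.68957876, -0.15663919,  0.68980396]), 'force': array([-0.6365139 , -0.25170611,  0.25270205]), 'torque': array([ 0.01915822, -0.02341589, -0.03436606]), 'gripper_width': 0.0878115742385186} 0.0187
{'fx': 366.0877378891583, 'fy': 366.0877378891583, 'cx': 321.1734135044746, 'cy': 195.42611682218043, 'rvec': array([ 1.42824024,  1.93737276, -1.00650893]), 'tvec': array([ 0.1732621 , -0.22104102,  1.45070457])}
{'fx': 519.9356326795655, 'fy': 519.9356326795655, 'cx': 328.1300435430474, 'cy': 186.8031064672032, 'rvec': array([ 2.14359728, -2.0838441 ,  0.2105207 ]), 'tvec': array([-0.02844959,  0.53398014,  1.34469454])}
```

View pics/scene0.png

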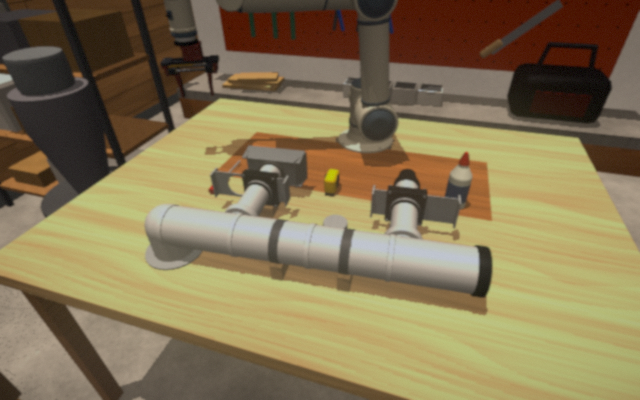

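View pics/top0.png

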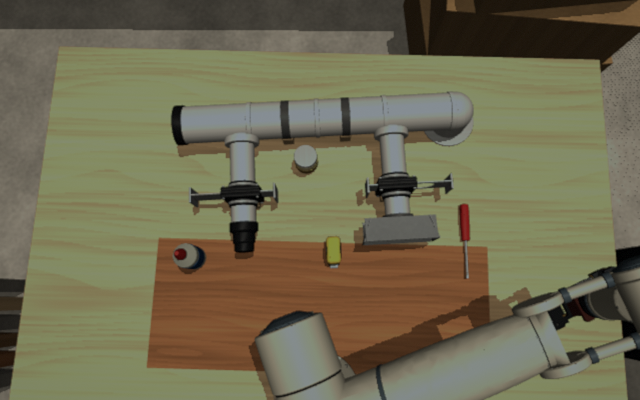

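```bash
cat > h.py <<'E'
import numpy as np,cv2,pickle
def ray(c,uv,z):
    R=cv2.Rodrigues(np.array(c["rvec"]))[0]; t=np.array(c["tvec"]).ravel()
    d=R.T@np.array([(uv[0]-c["cx"])/c["fx"],(uv[1]-c["cy"])/c["fy"],1]); o=-R.T@t
    return o+d*(z-o[2])/d[2]
def proj(c,p):
    return cv2.projectPoints(np.array(p,float).reshape(-1,1,3),c["rvec"],c["tvec"],np.array([[c["fx"],0,c["cx"]],[0,c["fy"],c["cy"]],[0,0,1]]),None)[0].reshape(-1,2)
E
python3 - <<'E'
from h import *
c=pickle.load(open("top0.pkl","rb"));f=c["frame"]
cv2.imwrite("pics/p1.png",cv2.resize(f[150:250,170:290],None,fx=6,fy=6,interpolation=cv2.INTER_CUBIC)) 
cv2.imwrite("pics/h1.png",cv2.resize(f[150:250,355:475],None,fx=6,fy=6,interpolation=cv2.INTER_CUBIC))
R=cv2.Rodrigues(c["rvec"])[0];print(-R.T@c["tvec"])
E
```

```text
[ 0.25457521 -0.02162379  1.42438459]
```

View pics/p1.png

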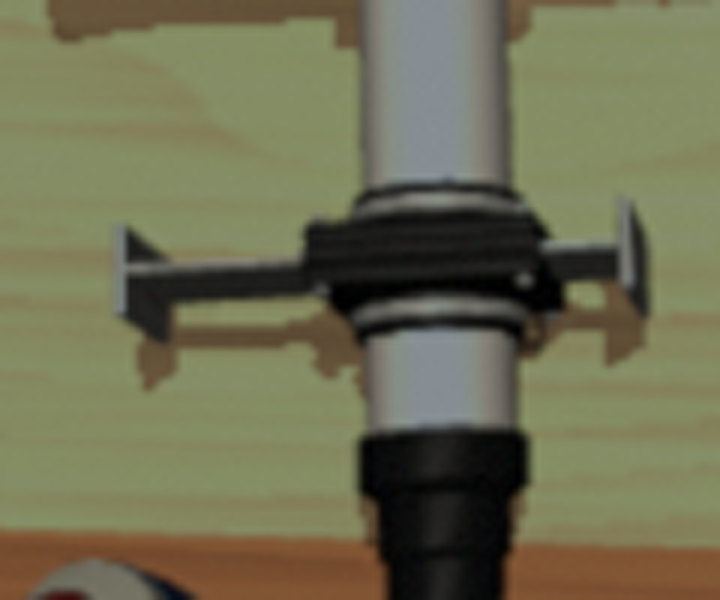

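View pics/h1.png

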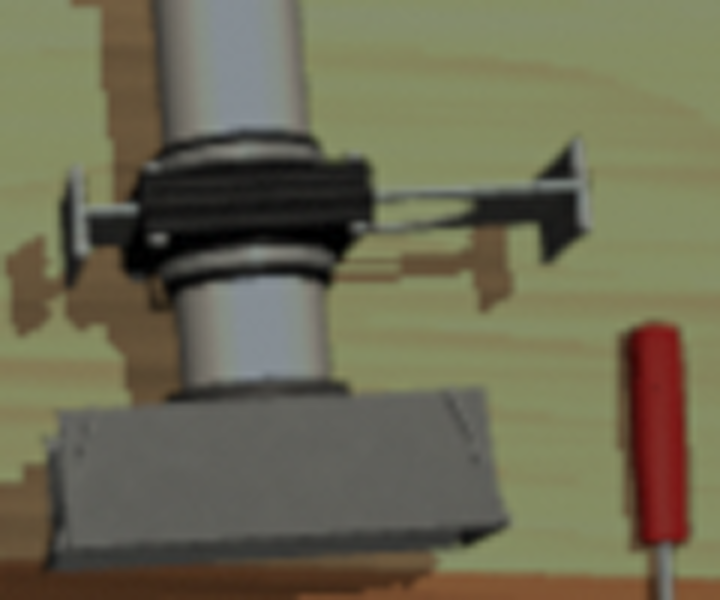

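Run:
```python
from h import *
c=pickle.load(open("top0.pkl","rb"))
def P(x0,x,y,z=.125): return ray(c,(x0+(x+.5)/6-.5,150+(y+.5)/6-.5),z)
pp,ph=P(170,114,270),P(170,632,246)
hh,hp=P(355,588,187),P(355,66,213)
for a,b in((pp,ph),(hp,hh)):
    d=a-b; print(a.round(4),b.round(4),np.linalg.norm(d).round(4),"yaw",np.arctan2(-d[0],d[1]).round(3))
# duct centrelines z~.085+.0325 silhouettes skip; gate body top edges z=.135
print("port gate",P(170,305,250,.135),P(170,540,235,.135))
print("hood gate",P(355,142,190,.135),P(355,370,175,.135))
# tab corners
print("tabcorners", P(170,114,225),P(170,114,315),P(355,588,140),P(355,588,232))
# glue bottle top, screwdriver
print("bottle nozzle",ray(c,(181,254),.177),"base",ray(c,(195,262),.0))
print("screwdriver",ray(c,(464,205),.015),ray(c,(466,278),.015),"hood corners",P(355,55,412,.141),P(355,485,390,.141),P(355,507,522,.141))
print("jar",ray(c,(306,157),.08),"tape",ray(c,(334,250),.059))
```

```text
[0.4899 0.3404 0.125 ] [0.5064 0.1214 0.125 ] 0.2196 yaw 0.075
[ 0.5272 -0.1092  0.125 ] [ 0.5448 -0.3314  0.125 ] 0.2229 yaw 0.079
port gate [0.49887351 0.25791185 0.135     ] [0.50810385 0.15933026 0.135     ]
hood gate [ 0.53598535 -0.14051439  0.135     ] [ 0.54520358 -0.23690079  0.135     ]
tabcorners [0.50928686 0.34200467 0.125     ] [0.47054285 0.33882068 0.125     ] [ 0.56541507 -0.33179746  0.125     ] [ 0.52526197 -0.33101019  0.125     ]
bottle nozzle [0.33595733 0.33217496 0.177     ] base [0.32701646 0.34252993 0.        ]
screwdriver [ 0.50208252 -0.38762631  0.015     ] [ 0.30443414 -0.38821932  0.015     ] hood corners [ 0.43945629 -0.104739    0.141     ] [ 0.45371449 -0.28312651  0.141     ] [ 0.39904397 -0.29146797  0.141     ]
jar [0.60879379 0.04786891 0.08      ] tape [ 0.36535153 -0.03349471  0.059     ]
```

```bash
cat >> h.py <<'E'
from scipy.spatial.transform import Rotation as Ro
def st():
    from cell import observe
    s=observe(); q=s["eef_rot"]; R=Ro.from_quat([q[1],q[2],q[3],q[0]]).as_matrix()
    print("t",round(s["clock"],2),"p",s["tool_pos"].round(4),"F",s["force"].round(1),"w",round(s["gripper_width"],4));print("R cols x,y,z\n",R.round(3),"q",s["joint_positions"].round(2))
    return s,R
def to(p,yaw):
    """tool-frame shift to p, and turn to make tool x down & tool y along [cos yaw, sin yaw]"""
    s,R=st(); y=np.array([np.cos(yaw),np.sin(yaw),0]);x=np.array([0,0,-1.])
    T=np.c_[x,y,np.cross(x,y)]
    rv=Ro.from_matrix(R.T@T).as_rotvec(degrees=True)
    sh=R.T@(np.array(p)-s["tool_pos"])
    print("shift",sh.round(4),"turn",rv.round(2))
E
python3 - <<'E'
from h import *
for y in (.077,.077+np.pi/2,.077-np.pi/2,.077+np.pi): to((.5455,-.37,.18),y)
E
```

```text
t 0.1 p [ 0.2581 -0.5414  0.2217] F [-0.7  0.5  0.7] w 0.0877
R cols x,y,z
 [[-0.001  0.43  -0.903]
 [ 0.002 -0.903 -0.43 ]
 [-1.    -0.002 -0.   ]] q [-1.18  0.09  1.23  0.    1.82 -0.06]
shift [ 0.0418 -0.031  -0.3332] turn [-6.893e+01 -6.000e-02  8.000e-02]
t 0.1 p [ 0.2581 -0.5414  0.2217] F [-0.7  0.5  0.7] w 0.0877
R cols x,y,z
 [[-0.001  0.43  -0.903]
 [ 0.002 -0.903 -0.43 ]
 [-1.    -0.002 -0.   ]] q [-1.18  0.09  1.23  0.    1.82 -0.06]
shift [ 0.0418 -0.031  -0.3332] turn [-1.5893e+02 -1.3000e-01  2.0000e-02]
t 0.1 p [ 0.2581 -0.5414  0.2217] F [-0.7  0.5  0.7] w 0.0877
R cols x,y,z
 [[-0.001  0.43  -0.903]
 [ 0.002 -0.903 -0.43 ]
 [-1.    -0.002 -0.   ]] q [-1.18  0.09  1.23  0.    1.82 -0.06]
shift [ 0.0418 -0.031  -0.3332] turn [2.107e+01 1.000e-02 1.000e-01]
t 0.1 p [ 0.2581 -0.5414  0.2217] F [-0.7  0.5  0.7] w 0.0877
R cols x,y,z
 [[-0.001  0.43  -0.903]
 [ 0.002 -0.903 -0.43 ]
 [-1.    -0.002 -0.   ]] q [-1.18  0.09  1.23  0.    1.82 -0.06]
shift [ 0.0418 -0.031  -0.3332] turn [1.1107e+02 9.0000e-02 7.0000e-02]
```

Emit:
{"api": "play_rows", "payload": {"motion": [[[0, 0, 0], [7, 0, 0], 1], [[0, 0, 0], [7, 0, 0], 1], [[0, 0, 0], [7, 0, 0], 1], [[0, 0, 0], [0, 0, 0], 1], [[0, 0, 0], [0, 0, 0], 1], [[0, 0, 0], [0, 0, 0], 1]], "newtons": 10}}

```text
clock: 0.7
tool_pos: [0.2577, -0.5405, 0.2181]
eef_rot: [-0.022, -0.706, -0.028, 0.708]
force: [0.8, -0.6, -0.3]
gripper_width: 0.0432
```

```bash
python3 -c "
from h import *
to((.545,-.40,.2),.077-np.pi/2)"
```

```text
t 0.7 p [ 0.2577 -0.5405  0.2181] F [ 0.8 -0.6 -0.3] w 0.0432
R cols x,y,z
 [[-0.003  0.071 -0.997]
 [ 0.007 -0.997 -0.071]
 [-1.    -0.007  0.002]] q [-1.18  0.09  1.24  0.    1.82  0.32]
shift [ 0.0183 -0.1196 -0.2966] turn [-0.35  0.14  0.43]
```

Emit:
{"api": "play_rows", "payload": {"motion": [[[0, -0.015, -0.037], [0, 0, 0], 1], [[0, -0.015, -0.037], [0, 0, 0], 1], [[0, -0.015, -0.037], [0, 0, 0], 1], [[0, -0.015, -0.037], [0, 0, 0], 1], [[0, -0.015, -0.037], [0, 0, 0], 1], [[0, -0.015, -0.037], [0, 0, 0], 1], [[0, -0.015, -0.037], [0, 0, 0], 1], [[0, -0.015, -0.037], [0, 0, 0], 1], [[0, 0, 0], [0, 0, 0], 1]]}}

```text
clock: 1.6
tool_pos: [0.5527, -0.3935, 0.2159]
eef_rot: [-0.027, -0.705, -0.033, 0.708]
force: [-0.8, -0.6, 0.4]
gripper_width: 0.0002
```

```bash
python3 -c "
from h import *
to((.5455,-.372,.085),.077-np.pi/2)
from cell import capture
c=capture('top');cv2.imwrite('pics/t2.png',c['frame'])"
```

```text
t 1.6 p [ 0.5527 -0.3935  0.2159] F [-0.8 -0.6  0.4] w 0.0002
R cols x,y,z
 [[-0.005  0.085 -0.996]
 [ 0.008 -0.996 -0.085]
 [-1.    -0.009  0.004]] q [-0.67  0.32  0.99  0.    1.85  0.82]
shift [ 0.1311 -0.0209  0.0048] turn [0.44 0.22 0.49]
```

View pics/t2.png

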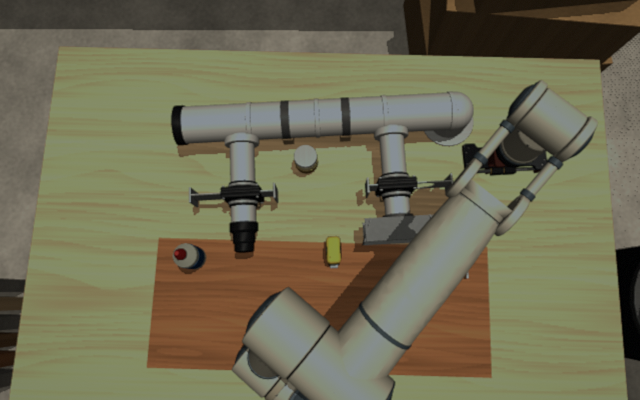

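The view shows the hood tab at about (450,183), with the gripper at (505,160) outboard of it. I'll descend beside the tab.

Emit:
{"api": "play_rows", "payload": {"motion": [[[0.03, 0, 0.002], [0, 0, 0], 1], [[0.03, 0, 0.002], [0, 0, 0], 1], [[0.03, 0, 0.002], [0, 0, 0], 1], [[0.03, -0.003, 0.001], [0, 0, 0], 1], [[0.01, -0.003, 0], [0, 0, 0], 1], [[0, 0, 0], [0, 0, 0], 1]]}}

```text
clock: 2.25
tool_pos: [0.5375, -0.3939, 0.0852]
eef_rot: [-0.029, -0.705, -0.031, 0.708]
force: [0.4, 0.4, 0.1]
gripper_width: 0.0007
```

```bash
python3 -c "
from h import *
to((.5455,-.345,.085),.077-np.pi/2)
from cell import capture
c=capture('scene');cv2.imwrite('pics/s3.png',cv2.resize(c['frame'][120:270,140:340],None,fx=4,fy=4,interpolation=2))"
```

```text
t 2.25 p [ 0.5375 -0.3939  0.0852] F [0.4 0.4 0.1] w 0.0007
R cols x,y,z
 [[-0.004  0.085 -0.996]
 [ 0.002 -0.996 -0.085]
 [-1.    -0.002  0.004]] q [-0.68  0.29  1.25 -0.    1.61  0.8 ]
shift [ 0.0002 -0.048  -0.0121] turn [0.44 0.23 0.12]
```

View pics/s3.png

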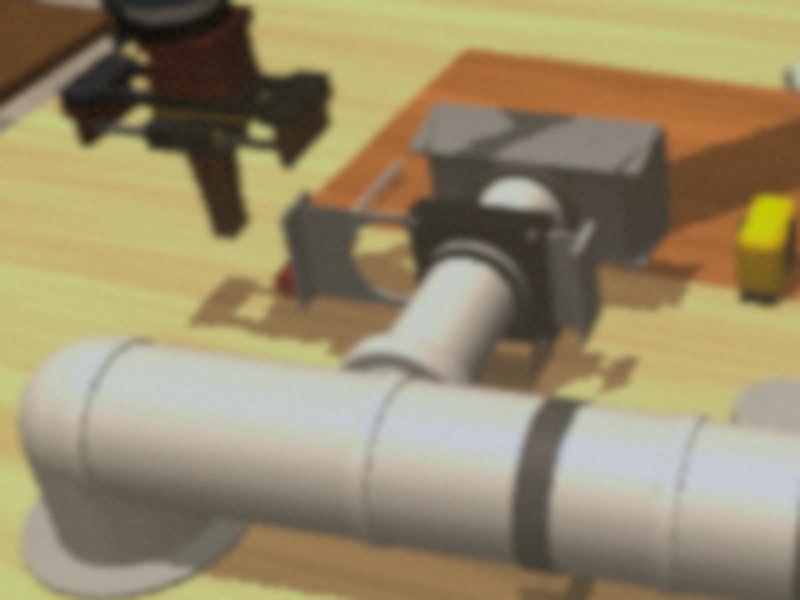

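Emit:
{"api": "play_rows", "payload": {"motion": [[[0, -0.01, -0.005], [0.4, 0, 0], 1], [[0, -0.01, -0.005], [0, 0, 0], 1], [[0, -0.01, 0], [0, 0, 0], 1], [[0, -0.006, 0], [0, 0, 0], 1], [[0, -0.006, 0], [0, 0, 0], 1], [[0, -0.005, 0], [0, 0, 0], 1], [[0, -0.005, 0], [0, 0, 0], 1]]}}

```text
clock: 3.0
tool_pos: [0.547, -0.3394, 0.0945]
eef_rot: [0.03, 0.709, 0.025, -0.704]
force: [0.9, -3.4, -1.1]
gripper_width: 0.0006
```

```bash
python3 -c "
from h import *
to((.54,-.275,.085),.077-np.pi/2)"
```

```text
t 3.0 p [ 0.547  -0.3394  0.0945] F [ 0.9 -3.4 -1.1] w 0.0006
R cols x,y,z
 [[ 0.006  0.078 -0.997]
 [-0.007 -0.997 -0.078]
 [-1.     0.007 -0.006]] q [-0.61  0.21  1.32 -0.    1.6   0.89]
shift [ 0.0091 -0.0649  0.002 ] turn [ 0.05 -0.33 -0.42]
```

Emit:
{"api": "play_rows", "payload": {"motion": [[[0.003, -0.006, 0], [0, 0, 0], 1], [[0.003, -0.006, 0], [0, 0, 0], 1], [[0.003, -0.006, 0], [0, 0, 0], 1], [[0, -0.006, 0], [0, 0, 0], 1], [[0, -0.006, 0], [0, 0, 0], 1], [[0, -0.006, 0], [0, 0, 0], 1]]}}

```text
clock: 3.6
tool_pos: [0.5447, -0.3043, 0.0872]
eef_rot: [0.032, 0.71, 0.021, -0.703]
force: [0.1, -2.5, 3.1]
gripper_width: 0.0003
```

```bash
python3 -c "
from h import *
to((.54,-.275,.085),.077-np.pi/2)"
```

```text
t 3.6 p [ 0.5447 -0.3043  0.0872] F [ 0.1 -2.5  3.1] w 0.0003
R cols x,y,z
 [[ 0.011  0.075 -0.997]
 [-0.014 -0.997 -0.075]
 [-1.     0.015 -0.01 ]] q [-0.56  0.15  1.4  -0.01  1.57  0.93]
shift [ 0.0018 -0.0296  0.0025] turn [-0.1  -0.56 -0.85]
```

Emit:
{"api": "play_rows", "payload": {"motion": [[[0, -0.006, 0], [0, 0, 0], 1], [[0, -0.006, 0], [0, 0, 0], 1], [[0, -0.005, 0], [0, 0, 0], 1], [[0, -0.004, 0], [0, 0, 0], 1], [[0, -0.004, 0], [0, 0, 0], 1]]}}

```text
clock: 4.1
tool_pos: [0.5424, -0.2769, 0.0872]
eef_rot: [0.032, 0.71, 0.021, -0.703]
force: [0.7, -3.2, 3.0]
gripper_width: 0.0006
```

```bash
python3 -c "
from h import *
to((.54,-.275,.085),.077-np.pi/2)
from cell import capture
c=capture('top');cv2.imwrite('pics/t4.png',cv2.resize(c['frame'][150:250,355:475],None,fx=6,fy=6,interpolation=2));pickle.dump(c,open('t4.pkl','wb'))"
```

```text
t 4.1 p [ 0.5424 -0.2769  0.0872] F [ 0.7 -3.2  3. ] w 0.0006
R cols x,y,z
 [[ 0.011  0.075 -0.997]
 [-0.014 -0.997 -0.075]
 [-1.     0.015 -0.009]] q [-0.52  0.12  1.44 -0.01  1.57  0.97]
shift [ 0.0022 -0.0021  0.0023] turn [-0.09 -0.54 -0.86]
```

View pics/t4.png

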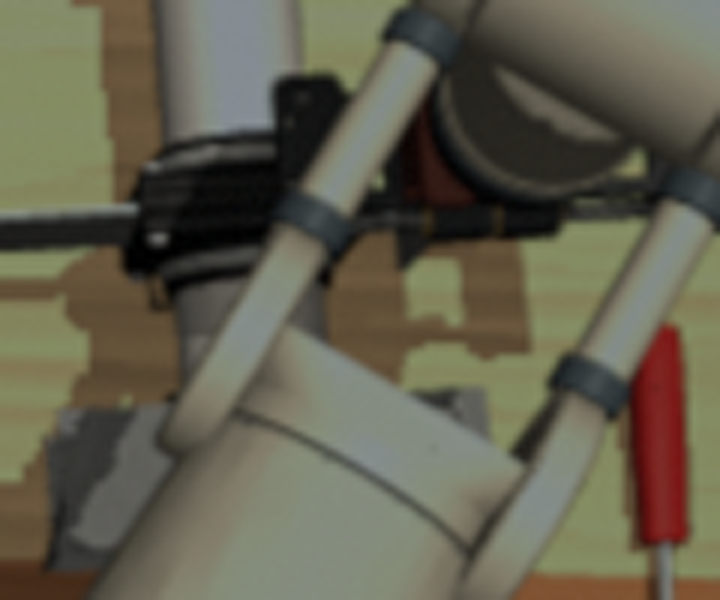

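Emit:
{"api": "play_rows", "payload": {"motion": [[[0, -0.003, 0], [0, 0, 0], 1], [[0, -0.003, 0], [0, 0, 0], 1]]}}

```text
clock: 4.35
tool_pos: [0.5421, -0.2717, 0.0872]
eef_rot: [0.033, 0.71, 0.02, -0.703]
force: [1.5, -16.6, 0.9]
gripper_width: 0.0006
```

Emit:
{"api": "play_rows", "payload": {"motion": [[[0, -0.003, 0], [0, 0, 0], 1], [[0, -0.003, 0], [0, 0, 0], 1]]}}

```text
clock: 4.55
tool_pos: [0.5421, -0.2722, 0.0874]
eef_rot: [0.036, 0.711, 0.014, -0.702]
force: [3.2, -15.2, -1.2]
gripper_width: 0.0002
```

```bash
python3 -c "
from h import *
to((.54,-.275,.085),.077-np.pi/2)
from cell import capture
c=capture('top');cv2.imwrite('pics/t5.png',cv2.resize(c['frame'][150:250,320:440],None,fx=6,fy=6,interpolation=2));pickle.dump(c,open('t5.pkl','wb'))"
```

```text
t 4.55 p [ 0.5421 -0.2722  0.0874] F [  3.2 -15.2  -1.2] w 0.0002
R cols x,y,z
 [[ 0.014  0.071 -0.997]
 [-0.03  -0.997 -0.071]
 [-0.999  0.031 -0.012]] q [-0.51  0.1   1.46 -0.02  1.55  0.99]
shift [0.0024 0.0026 0.0023] turn [-0.34 -0.68 -1.8 ]
```

View pics/t5.png

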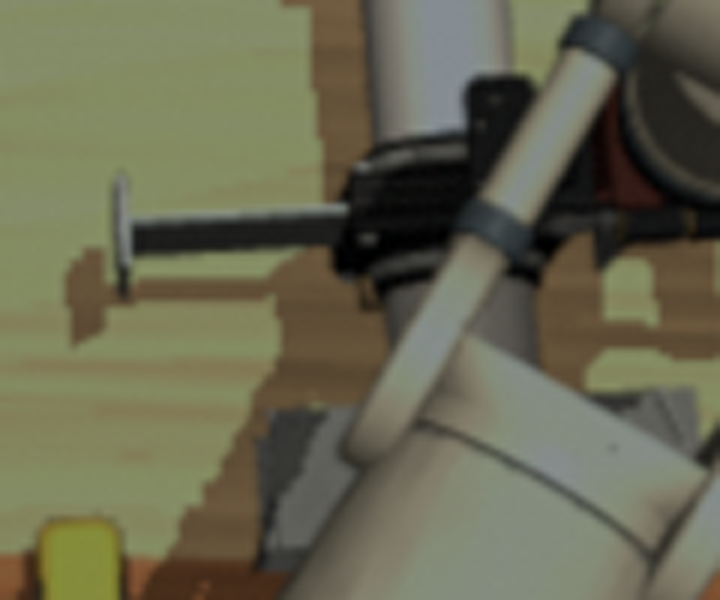

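```bash
python3 -c "
from h import *
c=pickle.load(open('t5.pkl','rb'))
print(ray(c,(320+115.5/6-.5,150+215.5/6-.5),.125))"
```

```text
[ 0.52444233 -0.04076591  0.125     ]
```

Emit:
{"api": "play_rows", "payload": {"motion": [[[0, 0.02, 0], [0, 0, 0], 1], [[0, 0.03, 0], [0, 0, 0], 1], [[0, 0.03, 0], [0, 0, 0], 1], [[-0.02, 0.01, 0], [0, 0, 0], 1], [[-0.04, 0, 0], [0, 0, 0], 1], [[-0.04, 0, 0], [0, 0, 0], 1], [[-0.04, 0, 0], [0, 0, 0], 1], [[0, 0, 0], [0, 0, 0], 1]]}}

```text
clock: 5.4
tool_pos: [0.545, -0.3536, 0.2217]
eef_rot: [-0.028, -0.706, -0.024, 0.708]
force: [-0.1, 0.4, 1.0]
gripper_width: 0.0004
```

```bash
python3 -c "
from h import *
to((.49,.41,.24),.077-np.pi/2)
from cell import capture
c=capture('top');cv2.imwrite('pics/t6.png',cv2.resize(c['frame'][150:250,340:460],None,fx=6,fy=6,interpolation=2));pickle.dump(c,open('t6.pkl','wb'))"
```

```text
t 5.4 p [ 0.545  -0.3536  0.2217] F [-0.1  0.4  1. ] w 0.0004
R cols x,y,z
 [[-0.002  0.075 -0.997]
 [-0.006 -0.997 -0.075]
 [-1.     0.006  0.003]] q [-0.62  0.23  1.08 -0.01  1.83  0.87]
shift [-0.0226 -0.7655 -0.0021] turn [-0.13  0.16 -0.32]
```

View pics/t6.png

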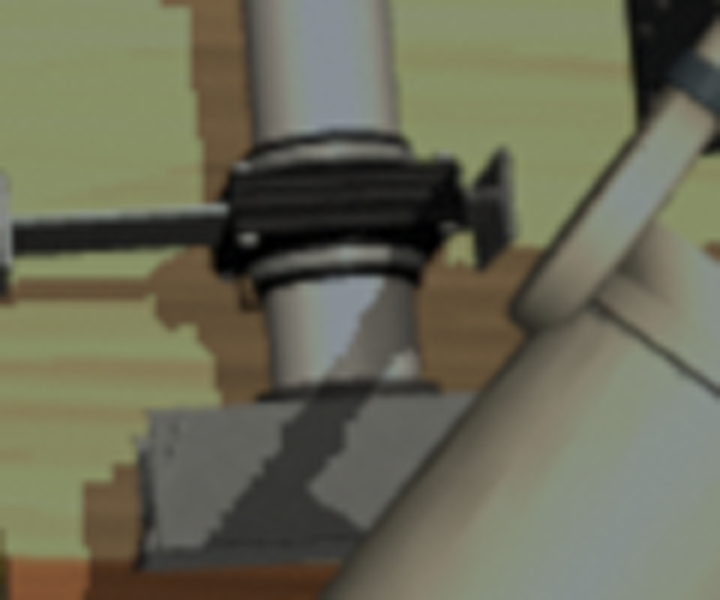

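Emit:
{"api": "play_rows", "payload": {"motion": [[[-0.01, -0.045, 0], [0, 0, 0], 1], [[-0.01, -0.045, 0], [0, 0, 0], 1], [[-0.004, -0.045, 0], [0, 0, 0], 1], [[-0.004, -0.045, 0], [0, 0, 0], 1], [[-0.004, -0.045, 0], [0, 0, 0], 1], [[-0.004, -0.045, 0], [0, 0, 0], 1], [[0, -0.045, 0], [0, 0, 0], 1], [[0, -0.045, 0], [0, 0, 0], 1], [[0, -0.045, 0], [0, 0, 0], 1]]}}

```text
clock: 6.35
tool_pos: [0.5071, 0.0666, 0.2333]
eef_rot: [-0.018, -0.692, -0.031, 0.721]
force: [-0.3, 0.5, -0.4]
gripper_width: 0.0006
```

```bash
python3 -c "
from h import *
to((.49,.41,.24),.077-np.pi/2)
from cell import capture
c=capture('scene');cv2.imwrite('pics/s7.png',c['frame'])"
```

```text
t 6.35 p [0.5071 0.0666 0.2333] F [-0.3  0.5 -0.4] w 0.0006
R cols x,y,z
 [[-0.043  0.07  -0.997]
 [ 0.017 -0.997 -0.071]
 [-0.999 -0.02   0.041]] q [ 0.05 -0.11  1.41  0.02  1.88  1.56]
shift [-1.000e-04 -3.438e-01 -6.900e-03] turn [-0.38  2.36  1.14]
```

View pics/s7.png

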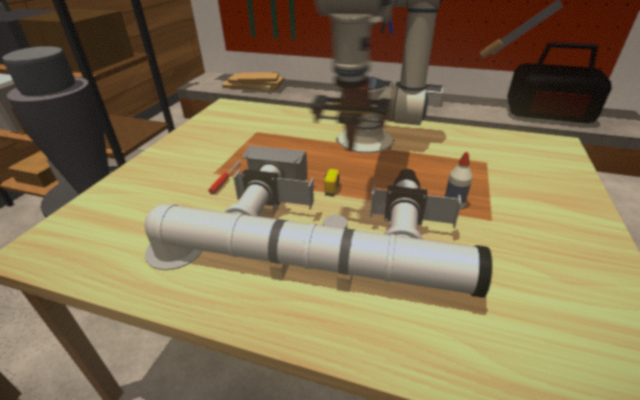

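Emit:
{"api": "play_rows", "payload": {"motion": [[[0, -0.045, -0.001], [0, 2, 1], 1], [[0, -0.045, -0.001], [0, 0, 0], 1], [[0, -0.045, -0.001], [0, 0, 0], 1], [[0, -0.045, -0.001], [0, 0, 0], 1], [[0, -0.045, -0.001], [0, 0, 0], 1], [[0, -0.045, -0.001], [0, 0, 0], 1], [[0, -0.045, -0.001], [0, 0, 0], 1], [[0, -0.02, 0], [0, 0, 0], 1], [[0, 0, 0], [0, 0, 0], 1]]}}

```text
clock: 7.3
tool_pos: [0.4757, 0.4188, 0.2116]
eef_rot: [-0.031, -0.691, -0.029, 0.721]
force: [-0.2, 0.4, -0.7]
gripper_width: 0.0003
```

```bash
python3 -c "
from h import *
to((.487,.405,.085),.077-np.pi/2)
from cell import capture
c=capture('scene');cv2.imwrite('pics/s8.png',c['frame'])"
```

```text
t 7.3 p [0.4757 0.4188 0.2116] F [-0.2  0.4 -0.7] w 0.0003
R cols x,y,z
 [[-0.043  0.084 -0.996]
 [-0.005 -0.996 -0.084]
 [-0.999  0.001  0.043]] q [0.66 0.22 1.11 0.02 1.85 2.15]
shift [ 0.126   0.0145 -0.0156] turn [ 0.42  2.46 -0.09]
```

View pics/s8.png

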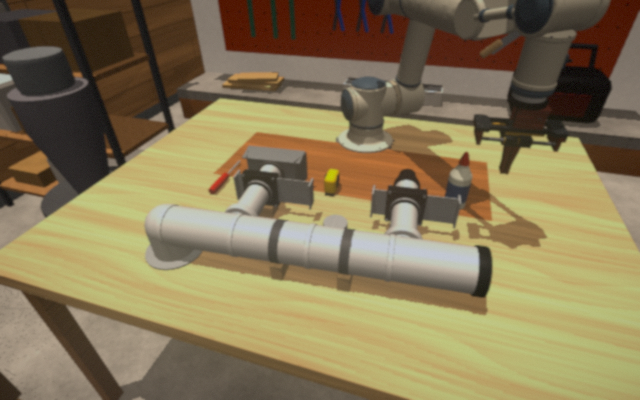

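Emit:
{"api": "play_rows", "payload": {"motion": [[[0, 0, -0.008], [0, 2.4, 0], 1], [[0.02, 0, -0.007], [0, 0, 0], 1], [[0.03, 0, 0], [0, 0, 0], 1], [[0.03, 0, 0], [0, 0, 0], 1], [[0.03, 0, 0], [0, 0, 0], 1], [[0.01, 0, 0], [0, 0, 0], 1], [[0, 0, 0], [0, 0, 0], 1]]}}

```text
clock: 8.05
tool_pos: [0.4915, 0.4068, 0.0827]
eef_rot: [-0.03, -0.704, -0.024, 0.709]
force: [-0.3, 0.8, -0.2]
gripper_width: 0.0001
```

```bash
python3 -c "
from h import *
to((.489,.36,.085),.077-np.pi/2)
from cell import capture
c=capture('scene');cv2.imwrite('pics/s9.png',cv2.resize(c['frame'][120:270,360:560],None,fx=4,fy=4,interpolation=2))"
```

```text
t 8.05 p [0.4915 0.4068 0.0827] F [-0.3  0.8 -0.2] w 0.0001
R cols x,y,z
 [[-0.007  0.076 -0.997]
 [-0.009 -0.997 -0.076]
 [-1.     0.008  0.007]] q [ 0.64  0.22  1.34 -0.    1.6   2.13]
shift [-0.0018  0.0465  0.0061] turn [-0.07  0.41 -0.46]
```

View pics/s9.png

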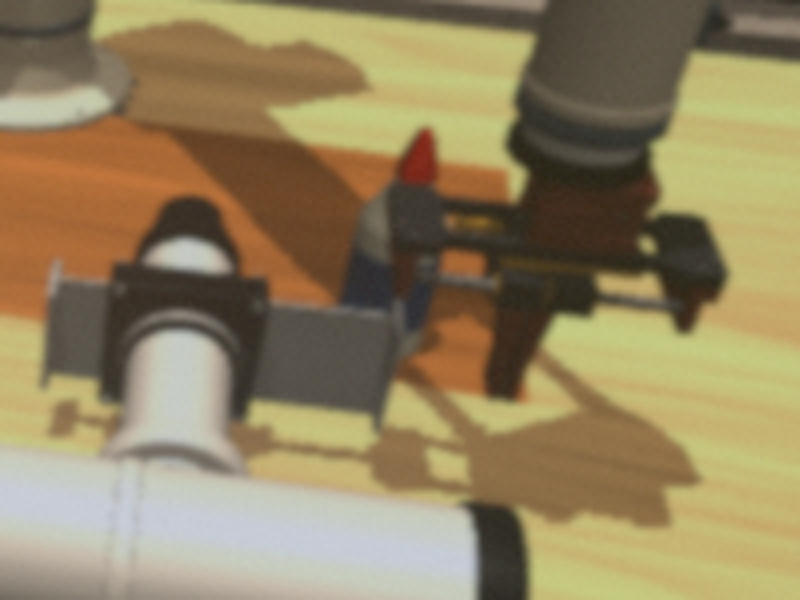

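Emit:
{"api": "play_rows", "payload": {"motion": [[[0, 0.01, 0], [0, 0, 0], 1], [[0, 0.01, 0], [0, 0, 0], 1], [[0, 0.01, 0], [0, 0, 0], 1], [[0, 0.006, 0], [0, 0, 0], 1], [[0, 0.006, 0], [0, 0, 0], 1], [[0, 0.006, 0], [0, 0, 0], 1], [[0, 0.006, 0], [0, 0, 0], 1], [[0, 0.006, 0], [0, 0, 0], 1]]}}

```text
clock: 8.9
tool_pos: [0.4996, 0.3443, 0.0919]
eef_rot: [0.027, 0.708, 0.027, -0.705]
force: [0.8, 3.4, -1.0]
gripper_width: 0.0003
```

```bash
python3 -c "
from h import *
to((.489,.3,.085),.077-np.pi/2)"
```

```text
t 8.9 p [0.4996 0.3443 0.0919] F [ 0.8  3.4 -1. ] w 0.0003
R cols x,y,z
 [[ 0.004  0.076 -0.997]
 [ 0.001 -0.997 -0.076]
 [-1.    -0.    -0.004]] q [ 0.55  0.12  1.43 -0.    1.59  2.04]
shift [0.0068 0.0434 0.014 ] turn [-0.06 -0.23  0.02]
```

Emit:
{"api": "play_rows", "payload": {"motion": [[[0.001, 0.006, 0.001], [0, 0, 0], 1], [[0.001, 0.006, 0.001], [0, 0, 0], 1], [[0.001, 0.006, 0.001], [0, 0, 0], 1], [[0.001, 0.006, 0], [0, 0, 0], 1], [[0.001, 0.006, 0], [0, 0, 0], 1], [[0.001, 0.005, 0], [0, 0, 0], 1]]}}

```text
clock: 9.5
tool_pos: [0.5005, 0.3087, 0.0889]
eef_rot: [0.025, 0.71, 0.03, -0.703]
force: [0.5, 4.3, 3.2]
gripper_width: 0.0002
```

Emit:
{"api": "play_rows", "payload": {"motion": [[[0, 0.005, 0], [0, 0, 0], 1], [[0, 0.004, 0], [0, 0, 0], 1]]}}

```text
clock: 9.7
tool_pos: [0.5013, 0.2987, 0.0886]
eef_rot: [0.025, 0.71, 0.029, -0.703]
force: [0.9, 4.3, 2.7]
gripper_width: 0.0004
```

```bash
python3 -c "
from h import *
to((.5,.292,.085),.077-np.pi/2)"
```

```text
t 9.7 p [0.5013 0.2987 0.0886] F [0.9 4.3 2.7] w 0.0004
R cols x,y,z
 [[ 0.009  0.077 -0.997]
 [ 0.006 -0.997 -0.077]
 [-1.    -0.005 -0.01 ]] q [0.48 0.05 1.51 0.   1.57 1.97]
shift [0.0036 0.0066 0.0018] turn [ 0.03 -0.57  0.3 ]
```

Emit:
{"api": "play_rows", "payload": {"motion": [[[0, 0.003, 0], [0, 0, 0], 1], [[0, 0.003, 0], [0, 0, 0], 1]]}}

```text
clock: 9.9
tool_pos: [0.5017, 0.2942, 0.0888]
eef_rot: [0.024, 0.71, 0.031, -0.703]
force: [0.4, 19.5, 0.2]
gripper_width: 0.0006
```

Emit:
{"api": "play_rows", "payload": {"motion": [[[0, 0.003, 0], [0, 0, 0], 1], [[0, 0.003, 0], [0, 0, 0], 1]]}}

```text
clock: 10.1
tool_pos: [0.5016, 0.2947, 0.0889]
eef_rot: [0.021, 0.71, 0.038, -0.702]
force: [1.1, 15.8, 0.4]
gripper_width: 0.0007
```

The force jumped to 19.5 N with no further travel, so the slide has reached its stop. I'll back off, lift and check.

Emit:
{"api": "play_rows", "payload": {"motion": [[[0, -0.02, 0], [0, 0, 0], 1], [[0, -0.03, 0], [0, 0, 0], 1], [[0, -0.04, 0], [0, 0, 0], 1], [[-0.03, -0.03, 0], [0, 0, 0], 1], [[-0.04, 0, 0], [0, 0, 0], 1], [[-0.04, 0, 0], [0, 0, 0], 1], [[-0.04, 0, 0], [0, 0, 0], 1], [[0, 0, 0], [0, 0, 0], 1]]}}

```text
clock: 10.9
tool_pos: [0.4874, 0.4077, 0.2329]
eef_rot: [-0.028, -0.703, -0.027, 0.71]
force: [0.1, -0.0, 0.3]
gripper_width: 0.0006
```

```bash
python3 -c "
from h import *
st()
from cell import capture
c=capture('top');f=c['frame'];cv2.imwrite('pics/t10.png',f);pickle.dump(c,open('t10.pkl','wb'))
cv2.imwrite('pics/t10p.png',cv2.resize(f[150:250,170:290],None,fx=6,fy=6,interpolation=2))
cv2.imwrite('pics/t10h.png',cv2.resize(f[150:250,330:450],None,fx=6,fy=6,interpolation=2))"
```

```text
t 10.9 p [0.4874 0.4077 0.2329] F [ 0.1 -0.   0.3] w 0.0006
R cols x,y,z
 [[-0.01   0.078 -0.997]
 [-0.002 -0.997 -0.078]
 [-1.     0.001  0.01 ]] q [0.64 0.2  1.09 0.   1.86 2.13]
```

View pics/t10.png

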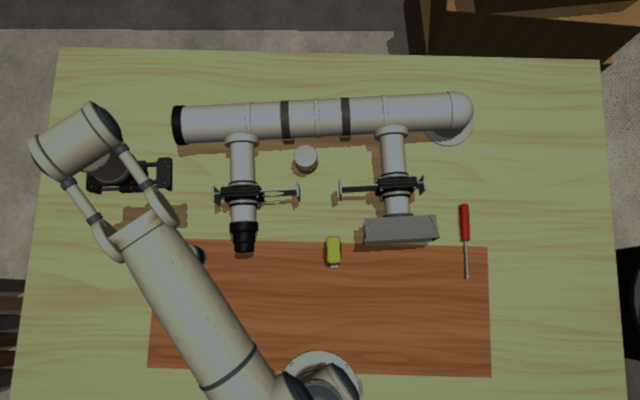

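View pics/t10p.png

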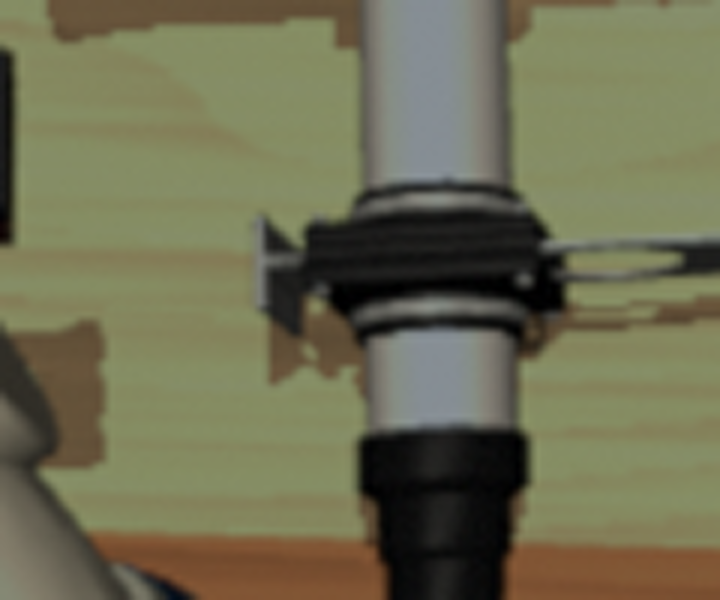

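View pics/t10h.png

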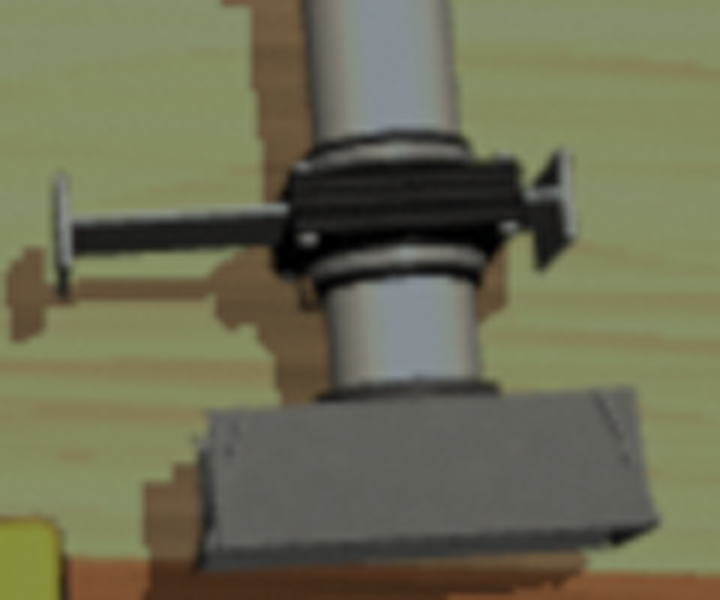

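Run:
```python
from h import *
c=pickle.load(open("t10.pkl","rb"))
def P(x0,x,y,z=.125): return ray(c,(x0+(x+.5)/6-.5,150+(y+.5)/6-.5),z)
print("port plain offset",(P(170,254,262)[1]-.2086)/.997,"exp .0725")
print("hood plain",(P(330,53,220)[1]+.1887)/.997,"exp .1475; holed",(P(330,574,195)[1]+.1887)/.997,"exp -.0725")
from cell import capture
a=pickle.load(open("scene0.pkl","rb"))["frame"].astype(int);b=capture("scene")["frame"]
cv2.imwrite("pics/s11.png",b)
def cen(f,lo,hi,box):
    x0,y0,x1,y1=box;m=cv2.inRange(f.astype(np.uint8)[y0:y1,x0:x1],lo,hi);M=cv2.moments(m,True);return M["m00"],x0+M["m10"]/max(M["m00"],1),y0+M["m01"]/max(M["m00"],1)
for n,lo,hi,box in(("nozzle",(0,0,110),(80,80,255),(450,148,480,172)),("tape",(0,130,130),(70,255,255),(315,160,350,200))):
    print(n,cen(a,lo,hi,box),cen(b,lo,hi,box))
t0=pickle.load(open("top0.pkl","rb"))["frame"]
print("driver",cen(t0,(0,0,90),(60,50,255),(450,195,480,250)),cen(c["frame"],(0,0,90),(60,50,255),(450,195,480,250)))
print("jar diff",np.abs(t0[140:180,285:325].astype(int)-c["frame"][140:180,285:325]).mean())
```

```text
port plain offset 0.07295778746310769 exp .0725
hood plain 0.14917918646544281 exp .1475; holed -0.07302889011045362 exp -.0725
nozzle (95.0, 464.30526315789473, 160.34736842105264) (21.0, 461.6190476190476, 162.0)
tape (136.0, 331.08088235294116, 174.9485294117647) (144.0, 331.0763888888889, 174.84722222222223)
driver (231.0, 464.90909090909093, 221.9090909090909) (231.0, 464.90909090909093, 221.9090909090909)
jar diff 0.465
```

View pics/s11.png

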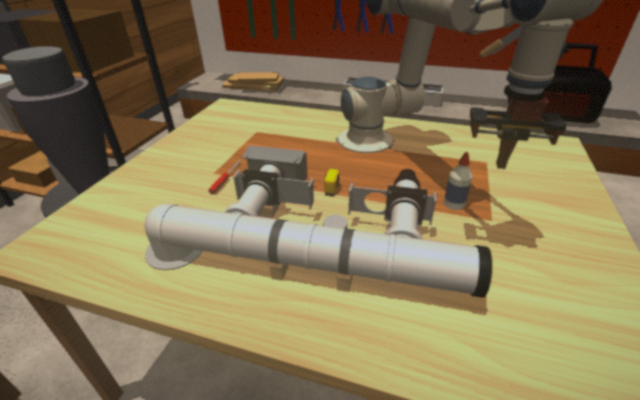

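The hood slide is open at its stop, with its plain tab at (312,190). The port slide is shut, with its hole showing at (372,203). The bottle stands at (460,185) as before; the nozzle's smaller colour count comes from the arm's shadow on it.

```bash
python3 -c "
from cell import close_job
print(close_job())"
```

```text
the job is handed in; nothing more can be done
None
```

I pushed the hood's slide fully open with the closed fingertips. Then I pushed the round port's slide fully shut, lifted the arm clear and handed the job in at about 11 s on the clock. The hand-in gives no verdict.

- **Slides:** the last top view puts the hood slide's tabs at 149 and 73 mm from its gate's centre (147.5 and 72.5 mm expected when open). The port slide's plain tab is at 73 mm (72.5 mm expected when shut). At each stop the travel ended and the force rose, to a highest reading of about 17 N on the hood slide and 20 N on the port slide, against the 40 N limit.
- **Bystanders:** the jar, tape measure and screwdriver show no shift between the first and last pictures.
- **Glue bottle:** my colour check on the nozzle did not agree, finding 21 pixels against 95 before and a centre about 3 pixels off. By eye the bottle stands where it did, and I put the difference down to the arm's shadow on the nozzle.
- **Arm:** it ended clear of everything, with about 0 N on the tool.

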